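# Clear and lock the sliding jaw of a board holder

### The job

Get the circuit-board holder ready: first take the flat spanner that lies across its fences and hang it by its eye on the hook of the tool stand, hanging straight down. Then, without lifting the blue jaw out of its channel, push it along towards the red end stop until the pin under its nose drops into the blind hole somewhere in the steel strip, so that the jaw lies flat, and leave it there. Leave the other things on the bench where they are.

Things in the scene. Friction and masses are not known exactly. Their poses are not given: they have to be found in the camera images.
- track: Board holder's fixed frame: two aluminium fences 320 mm long, 14 mm wide, 40 mm high, with a channel 64 mm wide between them; red end stop across the channel at x = 148 to 160 mm, z = 20 to 40 mm; the -x end is open. Origin on the bench under the middle of the channel; x runs along the channel towards the red stop, z up.
- strip_top (a point): Point on the channel's floor, 16 mm above the track's origin. The floor is a fixed steel strip 420 mm long that sticks out under both ends of the frame by differing amounts. On its centre line is one blind hole, 18 mm across, 11 mm deep. The hole's place is not told: its centre may lie anywhere from x = 54 to 126 mm in the track's frame.
- jaw: Sliding jaw: blue block 90 mm long (x), 61 wide, 36 high, 0.35 to 0.7 kg, loose in the channel with 1.5 mm play each side; low black rubber strip (6 mm) on top. Origin at the centre of its underside, x towards its nose and the red stop, z up. It starts nose-up by about 0.12 rad, resting on its pin tip and tail; with the pin in the hole it lies flat. Sliding it takes roughly 1 to 6 N.
- pin_tip (a point): Centre of the flat end of the steel pin (14 mm across, sticking out 9 mm) under the jaw's nose, at (30, 0, -9) mm in the jaw's frame. About 16 mm above the bench while sliding on the strip, about 7 mm once dropped in the hole. Pushed over the hole at 30 mm/s or less it drops in by itself and the jaw stops dead; pushed much faster it may skip the hole.
- push_bar (a point): Middle of the outer face of the orange bar (8 mm long, 50 wide, 12 high) along the foot of the jaw's tail, at (-53, 0, 6) mm in the jaw's frame: the place to push, with closed fingers standing in the channel behind it, their tips a few mm above the strip.
- spanner: Flat steel spanner with yellow grip, 164 mm long, 6 mm thick, 0.10 to 0.15 kg, lying across both fences (underside 40 mm above the bench) in the jaw's way. Origin at the centre of its underside and within 10 mm of its centre of mass; x towards the eye, z up. Handle 18 mm wide from x = -55 to 43 mm, then a 40 x 40 mm eye plate; open jaw 34 mm wide from x = -82 to -55 mm.
- eye (a point): Centre of the round hole (26 mm across) in the spanner's eye plate, at (62, 0, 3) mm in the spanner's frame. At the start it is on the far side of the holder, away from the robot. When hanging, it is about 10 mm below the axis of the hook's arm.
- stand: Fixed tool stand, on the left or the right: dark base 90 mm square and 12 high, round post 16 mm thick with a red ball on top (228 mm high), hook of 8 mm round steel. Origin on the bench under the post, z up. The hook's level arm runs from the post along -x (roughly towards the robot), its axis at z = 190 mm, to x = -62 mm, then bends up to an upright end at x = -72 mm.
- hook_tip (a point): Top of the hook's upright end, at (-72, 0, 226) mm in the stand's frame; the bend below it begins at z = 200 mm. The eye goes down over it. Let go with the eye at the foot of the upright end and the handle pointing along the stand's -x (away from the post), the spanner tips down by itself and hangs.
- meter: Bystander, fixed: black power meter 90 x 80 x 100 mm, on the side where the stand is not. Origin at the centre of its underside.
- board: Bystander, loose: green circuit board 80 x 130 mm, 14 mm high with its chips, on a blue mat beyond the holder. Origin at the centre of its underside.
- flux: Bystander, loose: amber bottle 40 mm across, 100 mm high. Origin at the centre of its underside.
- spool: Bystander, loose: copper-coloured spool 56 mm across, 50 mm high. Origin at the centre of its underside.
- pot: Bystander, loose: grey open cup 60 mm across, 55 mm high. Origin at the centre of its underside.
- jar: Bystander, loose: jar 50 mm across, 60 mm high. Origin at the centre of its underside.
- partbox: Bystander, loose: orange box 50 x 45 x 35 mm. Origin at the centre of its underside.
- driver: Bystander, loose: red-handled screwdriver 170 mm long, lying beside the mat, beyond the holder. Origin at the middle of its length, on the bench.
There are look-alikes about, which are no part of the job. There is more than one size of the spanner; the one meant has the size given above. Several things have the shape of the jaw; the one meant has the colours described above.

How it is judged:
By the outcome, as a careful person would: the job done as asked, in the order asked, and still so for the second after the job is handed in, with the robot touching nothing.
It also fails if it takes over 58 s, if anything falls off the work surface, if the arm or the gripper's body presses on something with over 40 N, if the wrist force passes 120 N, or if a joint passes its speed limit or range.

### The arm

A 6-joint arm with a two-finger parallel gripper is mounted at the origin on the work surface. World frame = base frame: x ahead of the robot, y to its left, z up, the work surface at z = 0. Lengths are in m, angles in degrees, forces in N, time in s.
With the tool pointing down it reaches from about 0.3 to 0.75 m from the base axis. Payload 8.5 kg.
Tool frame: the origin (TCP) lies at the very end of the fingers, on their centre line; the grasp point (between the pads) lies 19 mm behind it; z points along the fingers, y is the line along which they close (so a half turn about z gives the same grasp; the last joint's range is limited). The gripper opens to 85 mm and grips with 20 to 120 N. Pads are 22 mm wide; open, the fingers measure 114 mm over their backs; the gripper's body (76 mm by 85 mm) begins 54 mm behind the grasp point. The pads swing forward as they close: fully open they stand 13 mm farther back than shut.
Start: joints at [54.758, 21.807, 74.336, -0, 83.858, -12.336], TCP at [0.214, 0.507, 0.207] pointing down, gripper open.
Joint ranges: [-178.18, 178.18], [-50.72, 133.34], [12.68, 142.11], [-81.47, 261.47], [9.98, 163.14], [-165.26, 165.26]. Speed limits (degrees/s): [136.94, 136.94, 180, 180, 180, 180].

### API

Orientations are given as a 3x3 rotation matrix whose columns are the frame's x, y, z axes.
In Python, from rig import env, optics, spotter gives the robot as it stands.
- The arm moves only by the shell command python3 -m crank 'ROWS' [FORCE]. ROWS is JSON, one flat list of numbers, 5 for each row, row after row: the finger opening in cm, from 0 to 8.54, then the shift along the tool's x, y, z in cm, then the turn about the tool's z in rad. A call has exactly 8 rows; each row shifts and turns the commanded pose from where the row before left it, along the tool's axes as they then stand; what a row does not reach is not made up. A row lasts 1/12 s, in which the tool goes at most 41.7 mm and 7.16 degrees, less where a joint would pass 70% of its speed; a pose out of reach is approached as far as the arm can. A call is refused whole if a number of a shift passes 4.17 or a number of a turn 0.125, either way. A call with a gripper value outside its range is refused whole. The fingers move at their own pace and stop on an object; FORCE is the grip in N (left out, the last holds). Time passes only in rows, so rows that do not move let the fingers close, or fill a call up. It gives the time, the measured TCP pose, the force, the opening and the grip force at its end, in the units of the state.
- env.observe(): the state, without advancing time (a new reading comes with each control period).
- optics.get_image(name): name is "side" or "top" or "wrist"; returns a dict with "color" (384x512x3 uint8, red, green, blue), "intrinsics" (3x3 intrinsics, pixels), "pose" (4x4, takes a point from camera to world coordinates). Camera axes: x right, y up, looking along -z (the intrinsics and any distortion apply to the point x, -y, -z); pixel columns grow to the right and rows downward; lengths in m; the calibration is good to about 2 mm. A picture is of the moment at which its call begins. There is no depth.
- env.close_job(): hands the job in; it is judged then, once.
Trained networks look in a picture, given as the dict that the camera call returned (one of the last four; its "shot" number tells which), for a name from the list of things; names that differ only in an ending like _2 or _b are one class to them, and where a whole thing is asked for, a point or a joint stands for the part that bears it (a point fixed in the world has none). Each returns a list of dicts, best first, with "score" (0 to 1); they miss things now and then, are a little off and sometimes report something else, mostly with a low value. They report only what shows in the picture. A call takes as long as a camera call. They do not tell look-alikes from the thing itself.
- spotter.look_for(picture, query): "at" ([column, row] as shares, 0 to 1, of the picture: columns of its width, rows of its height, amid what is visible of it).
The state is a dict: "time_s": time; "q": joint angles; "qvel": joint speeds; "joint_efforts": joint torques, N m; "position": TCP position; "tool_rot": TCP orientation; "ft_force": force on the tool from outside, world axes, zero at the start; "wrist_torque": the same for the moment, N m; "grip_width": finger opening in m; "gripper_force": force on a finger pad.
Only numpy, scipy, OpenCV 4.12 (cv2) and the standard library are available. Lean on these libraries where they do the work, as an engineer would, in place of code of your own. Each camera call takes 0.05 s, during which the arm holds its last target. There are 200 camera calls.

## Working session

There is one attempt and no reset: what is moved stays moved. The work goes in short steps, Python scripts to look and compute and a shell command to move; the robot and the scene stay as the last step left them, time stands still between calls to the robot, and variables do not carry over. Pictures are saved under pics/ and viewed, at most 10 in all, crops included, and the job is handed in when it is done.

```bash
ls; mkdir -p pics; cat > h.py <<'E'
import numpy as np, cv2
from rig import env, optics, spotter
def shot(n,f=None):
    p=optics.get_image(n)
    if f: cv2.imwrite('pics/'+f,p['color'][:,:,::-1])
    return p
def ray(p,px):
    K=np.array(p['intrinsics']);T=np.array(p['pose'])
    d=np.linalg.inv(K)@np.array([px[0],px[1],1.]);d=np.array([d[0],-d[1],-d[2]])
    return T[:3,3],T[:3,:3]@d
def atz(p,px,z):
    o,d=ray(p,px);return o+d*(z-o[2])/d[2]
def proj(p,X):
    T=np.array(p['pose']);c=T[:3,:3].T@(np.asarray(X,float)-T[:3,3]);k=np.array(p['intrinsics'])@np.array([c[0],-c[1],-c[2]])
    return k[:2]/k[2]
def tri(a,pa,b,pb):
    o1,d1=ray(a,pa);o2,d2=ray(b,pb);A=np.c_[d1,-d2];s=np.linalg.lstsq(A,o2-o1,rcond=None)[0]
    x1=o1+s[0]*d1;x2=o2+s[1]*d2;return (x1+x2)/2,np.linalg.norm(x1-x2)
def look(p,q):
    return [(np.array(r['at'])*[512,384],r['score']) for r in spotter.look_for(p,q)]
E
python3 - <<'E'
from h import *
np.set_printoptions(precision=3,suppress=True)
a=shot('top','t0.png');b=shot('side','s0.png')
print(a.keys(),a['pose'],b['pose'],a['intrinsics'])
for q in ['track','jaw','pin_tip','push_bar','spanner','eye','stand','hook_tip','strip_top']:
    print(q,[(x.round(1),round(s,2)) for x,s in look(a,q)[:3]],[(x.round(1),round(s,2)) for x,s in look(b,q)[:3]])
im=np.hstack([a['color'],b['color']])[:,:,::-1]
E
```

```text
pics
dict_keys(['color', 'intrinsics', 'pose', 'shot']) [[ 0.006  0.995 -0.097  0.343]
 [-0.999  0.009  0.032  0.026]
 [ 0.033  0.097  0.995  1.28 ]
 [ 0.     0.     0.     1.   ]] [[ 0.813  0.394 -0.429  0.043]
 [-0.582  0.566 -0.583 -0.581]
 [ 0.013  0.724  0.69   0.814]
 [ 0.     0.     0.     1.   ]] [[426.883   0.    248.543]
 [  0.    426.883 193.948]
 [  0.      0.      1.   ]]
track [(array([222.4, 198.3]), 0.67), (array([195.4, 134.6]), 0.6)] [(array([242.4, 206.6]), 0.62), (array([362.2, 282.7]), 0.34)]
jaw [(array([261.4, 173.2]), 0.95), (array([357.4, 246.4]), 0.75)] [(array([281.2, 331.5]), 0.75), (array([276.7, 217.9]), 0.55)]
pin_tip [(array([264.4, 177.5]), 0.89), (array([356.3, 245.5]), 0.84), (array([219.9, 176.2]), 0.47)] [(array([278.4, 332.5]), 0.87), (array([275. , 213.7]), 0.77)]
push_bar [(array([353.7, 240.1]), 0.7), (array([264. , 173.8]), 0.65), (array([221.1, 197.2]), 0.24)] [(array([281.9, 332.7]), 0.75), (array([277.9, 217.2]), 0.71)]
spanner [(array([220.2, 182.5]), 0.98), (array([120.4, 277.5]), 0.82), (array([157.2, 119.5]), 0.72)] [(array([123.8, 188.8]), 0.98), (array([247.5, 193.2]), 0.73)]
eye [(array([222.1, 181.5]), 0.68), (array([118.9, 276.9]), 0.6)] [(array([245.2, 191.1]), 0.75), (array([122.1, 185.3]), 0.66)]
stand [(array([161.4, 119.6]), 0.61)] [(array([257.1, 145.5]), 0.74), (array([265. , 165.8]), 0.64), (array([275.8, 218. ]), 0.25)]
hook_tip [(array([156.7, 118.3]), 0.62)] [(array([257.8, 147. ]), 0.96)]
strip_top [] [(array([242.2, 209.9]), 0.77), (array([275.4, 219.4]), 0.74)]
```

```bash
python3 - <<'E'
import cv2
a=cv2.imread('pics/t0.png');b=cv2.imread('pics/s0.png')
cv2.imwrite('pics/t0c.png',cv2.resize(a[60:310,90:420],None,fx=2.4,fy=2.4,interpolation=2))
cv2.imwrite('pics/s0c.png',cv2.resize(b[90:340,90:420],None,fx=2.4,fy=2.4,interpolation=2))
E
```

```text
(no output)
```

View pics/t0c.png

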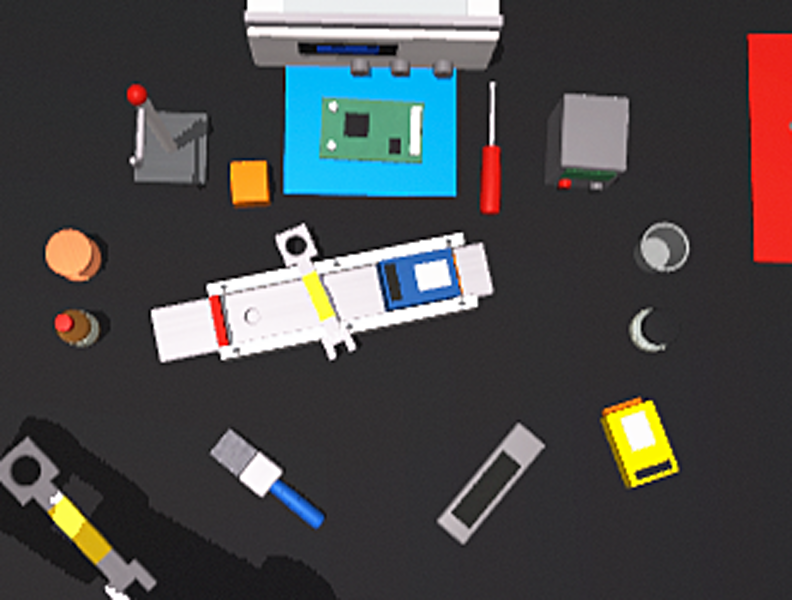

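View pics/s0c.png

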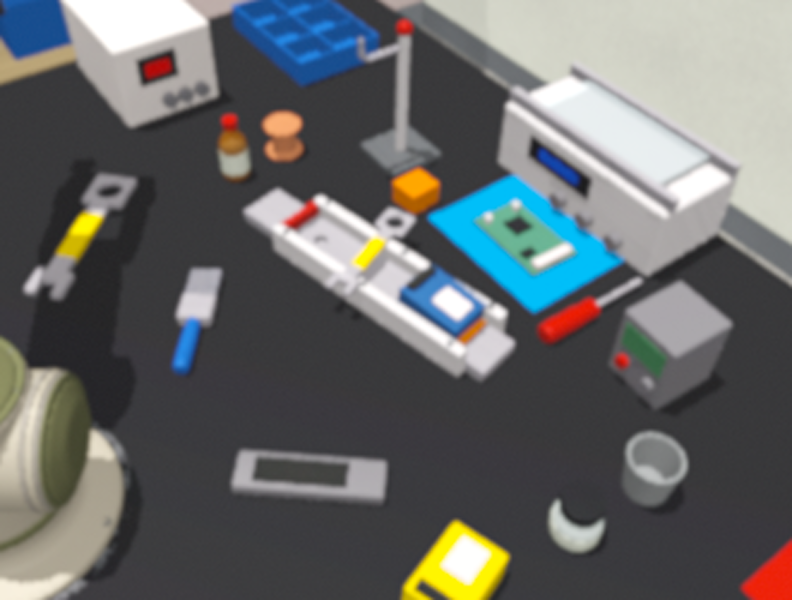

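The top view shows the stand at the left, with its ball at crop px (137,95) and hook tip at (137,160). The right spanner has its eye at (296,243), the blue jaw is at (418,278), and the hole shows at (252,316). The larger spanner at lower left is a look-alike. The side view agrees.

```bash
python3 - <<'E'
from h import *
np.set_printoptions(precision=4,suppress=True)
a=shot('top');b=shot('side')
A=lambda x,y:(90+(x+.5)/2.4-.5,60+(y+.5)/2.4-.5)
B=lambda x,y:(90+(x+.5)/2.4-.5,90+(y+.5)/2.4-.5)
print('eye',atz(a,A(296,243),.043),atz(b,B(396,223),.043))
print('sp jaw end',atz(a,A(341,345),.046))
print('hole',atz(a,A(252,316),.016),atz(b,B(321,239),.016))
for n,p in dict(fl=(208,286),fr=(463,236),nl=(222,357),nr=(477,303)).items(): print(n,atz(a,A(*p),.04))
print('ball',tri(a,A(137,95),b,B(404,27)),atz(a,A(137,95),.22))
print('hook',tri(a,A(137,160),b,B(361,40)),atz(a,A(137,160),.226))
print('bar',atz(a,A(456,273),.022)); print('box',atz(a,A(249,182),.035))
s=env.observe();print(s['tool_rot'],s['position'],s['ft_force'],s['time_s'])
w=shot('wrist');T=np.array(s['tool_rot']);W=np.array(w['pose']);print('cam in tool',T.T@(W[:3,3]-s['position']),T.T@W[:3,:3])
E
```

```text
eye [0.5601 0.0906 0.043 ] [0.5563 0.0885 0.043 ]
sp jaw end [0.4356 0.0345 0.046 ]
hole [0.4729 0.145  0.016 ] [0.4716 0.1441 0.016 ]
fl [0.5066 0.1966 0.04  ]
fr [ 0.5717 -0.1142  0.04  ]
nl [0.4204 0.1779 0.04  ]
nr [ 0.4889 -0.1312  0.04  ]
ball (array([0.6852, 0.2515, 0.2184]), np.float64(0.0012819150064591674)) [0.6852 0.2509 0.22  ]
hook (array([0.6129, 0.2489, 0.2236]), np.float64(0.0032927787605496195)) [0.6137 0.2476 0.226 ]
bar [ 0.5283 -0.1074  0.022 ]
box [0.637  0.1498 0.035 ]
[[-0.9211  0.3892 -0.    ]
 [ 0.3892  0.9211  0.    ]
 [ 0.      0.     -1.    ]] [0.2141 0.5066 0.2069] [ 0.7926  0.9189 -0.049 ] 1.1
cam in tool [ 0.075  -0.0004 -0.1675] [[ 0.      0.9566  0.2913]
 [ 1.      0.0003 -0.0013]
 [-0.0013  0.2913 -0.9566]]
```

```bash
python3 -m crank '[5,0,0,0,-0.103, 5,0,0,0,-0.103, 5,0,0,0,-0.103, 5,0,0,0,-0.103, 5,0,0,0,-0.103, 5,0,0,0,-0.103, 5,0,0,0,-0.103, 5,0,0,0,-0.103]'
python3 -m crank '[5,-0.44,-3.26,0,0, 5,-0.44,-3.26,0,0, 5,-0.44,-3.26,0,0, 5,-0.44,-3.26,0,0, 5,-0.44,-3.26,0,0, 5,-0.44,-3.26,0,0, 5,-0.44,-3.26,0,0, 5,-0.44,-3.26,0,0]'
python3 -m crank '[5,-0.44,-3.26,0,0, 5,-0.44,-3.26,0,0, 5,-0.44,-3.26,0,0, 5,-0.44,-3.26,0,0, 5,-0.44,-3.26,0,0, 5,-0.44,-3.26,0,0, 5,-0.44,-3.26,0,0, 5,-0.44,-3.26,0,0]'
python3 - <<'E'
from h import *
np.set_printoptions(precision=4,suppress=True)
w=shot('wrist','w1.png');s=env.observe();print(s['q'],s['position'],s['tool_rot'],s['grip_width'])
im=cv2.resize(w['color'][:,:,::-1],(768,576),interpolation=2);cv2.imwrite('pics/w1b.png',im)
for q in ['eye','spanner','pin_tip','push_bar']: print(q,[(x.round(1),round(c,2),atz(w,x,.043)) for x,c in look(w,q)[:2]])
E
```

```text
time_s: 1.82
position: [0.2141, 0.5066, 0.2069]
tool_rot: [[-0.909, -0.416, 0.0], [-0.416, 0.909, -0.0], [0.0, -0.0, -1.0]]
ft_force: [0.2, -0.6, 0.9]
grip_width: 0.0499
gripper_force: 0.0
time_s: 2.48
position: [0.354, 0.282, 0.2071]
tool_rot: [[-0.911, -0.412, 0.0], [-0.412, 0.911, 0.0], [-0.0, 0.0, -1.0]]
ft_force: [0.7, 0.5, 1.3]
grip_width: 0.0504
gripper_force: 0.0
time_s: 3.15
position: [0.4936, 0.0586, 0.2071]
tool_rot: [[-0.911, -0.411, 0.0], [-0.411, 0.911, 0.0], [-0.0, -0.0, -1.0]]
ft_force: [0.4, 1.0, 0.7]
grip_width: 0.05
gripper_force: 0.0
[  -7.2898   16.7019   82.1765   -0.1091   81.0108 -121.3823] [0.4965 0.0544 0.2067] [[-0.9128 -0.4085  0.0017]
 [-0.4085  0.9128 -0.0021]
 [-0.0007 -0.0026 -1.    ]] 0.05031302056234247
eye [(array([260.6, 176.4]), 0.82, array([0.4988, 0.0649, 0.043 ]))]
spanner [(array([264.8, 173.4]), 0.94, array([0.4932, 0.0681, 0.043 ]))]
pin_tip [(array([158.9, 148.2]), 0.93, array([ 0.5173, -0.0611,  0.043 ]))]
push_bar [(array([158.7, 147.3]), 0.96, array([ 0.5164, -0.0617,  0.043 ]))]
```

View pics/w1b.png

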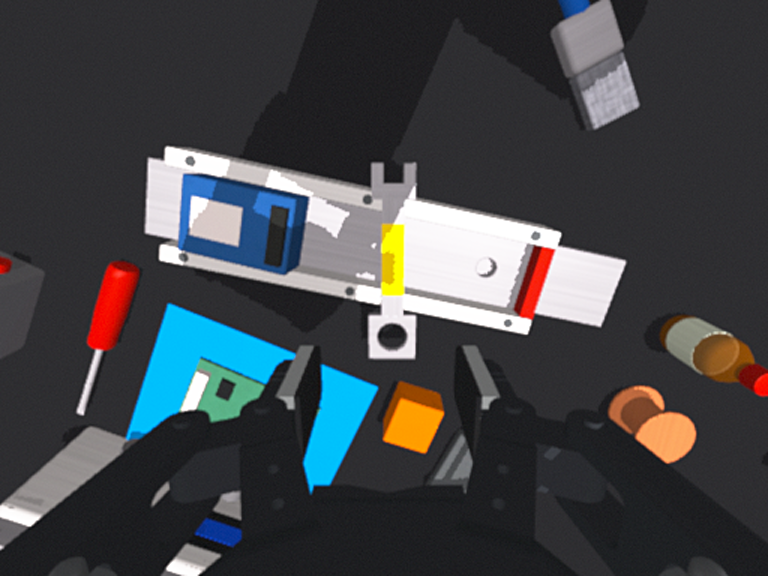

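The spanner runs almost straight up the wrist image, with its eye at (392,337), open jaw end at (394,163) and yellow grip around x=392. The blind hole shows at (485,267).

```bash
cat >> h.py <<'E'
def S(x,y,k=1.5): return ((x+.5)/k-.5,(y+.5)/k-.5)
E
python3 - <<'E'
from h import *
np.set_printoptions(precision=4,suppress=True)
w=shot('wrist');s=env.observe();R=np.array(s['tool_rot']);P=np.array(s['position'])
e=atz(w,S(392,337),.044);j=atz(w,S(393.5,166),.046);y=atz(w,S(392.5,260),.046)
print('eye',e,'jaw',j,'yellow',y,np.degrees(np.arctan2(*(e-j)[[1,0]])),np.linalg.norm(e-j))
u=(e-j)/np.linalg.norm(e-j);u[2]=0
o=e-.062*u;print('origin',o)
for d in [0,-.012]:
    g=o+d*u;g[2]=.024;print(d,'delta tool cm',R.T@(g-P)*100)
print('hole',atz(w,S(485,267),.016))
c=[atz(w,S(*p),.04) for p in [(167,148),(160,260),(560,233),(527,333)]];print(np.array(c));t=(c[2]+c[3]-c[0]-c[1])/2;print('track c',np.mean(c,0),np.linalg.norm(t),t/np.linalg.norm(t))
print('tool y angle',np.degrees(np.arctan2(R[1,1],R[0,1])))
E
```

```text
eye [0.5558 0.0942 0.044 ] jaw [0.4254 0.036  0.046 ] yellow [0.4927 0.0659 0.046 ] 24.030388698221987 0.14283717892818584
origin [0.4992 0.0689 0.044 ]
0 delta tool cm [-0.955   0.4331 18.2961]
-0.012 delta tool cm [ 0.2449  0.4398 18.2963]
hole [0.4708 0.1473 0.016 ]
[[ 0.485  -0.128   0.04  ]
 [ 0.5734 -0.1096  0.04  ]
 [ 0.4173  0.1817  0.04  ]
 [ 0.5052  0.2015  0.04  ]]
track c [0.4952 0.0364 0.04  ] 0.3177243729199307 [-0.2139  0.9769  0.    ]
tool y angle 114.34875499139656
```

```bash
python3 -m crank '[5,0.02,0.06,2.2,0, 5,0.02,0.06,2.2,0, 5,0.02,0.06,2.2,0, 5,0.02,0.06,2.2,0, 5,0.02,0.06,2.2,0, 5,0.02,0.06,2.2,0, 5,0.02,0.06,2.2,0, 5,0,0,2.2,0]' 90
python3 -m crank '[5,0,0,0.6,0, 5,0,0,0,0, 5,0,0,0,0, 0,0,0,0,0, 0,0,0,0,0, 0,0,0,0,0, 0,0,0,0,0, 0,0,0,0,0]'
python3 -m crank '[0,0,0,0,0, 0,0,0,0,0, 0,0,0,0,0, 0,0,0,-1.5,0, 0,0,0,-2,0, 0,0,0,-3,0, 0,0,0,-3,0, 0,0,0,-3,0]'
```

```text
time_s: 4.12
position: [0.4894, 0.0648, 0.0304]
tool_rot: [[-0.911, -0.413, 0.001], [-0.413, 0.911, 0.0], [-0.001, -0.0, -1.0]]
ft_force: [0.9, -0.2, -0.1]
grip_width: 0.0499
gripper_force: 0.0
time_s: 4.78
position: [0.4901, 0.0634, 0.0253]
tool_rot: [[-0.911, -0.412, 0.001], [-0.412, 0.911, -0.0], [-0.001, -0.0, -1.0]]
ft_force: [-0.7, -0.0, -0.1]
grip_width: 0.0
gripper_force: 0.0
time_s: 5.45
position: [0.4895, 0.0635, 0.1512]
tool_rot: [[-0.911, -0.412, -0.001], [-0.412, 0.911, 0.0], [0.001, 0.0, -1.0]]
ft_force: [0.5, -0.3, 0.1]
grip_width: -0.0001
gripper_force: 0.0
```

```bash
python3 - <<'E'
from h import *
np.set_printoptions(precision=4,suppress=True)
w=shot('wrist');s=env.observe();print(s['q'],s['position'],s['grip_width'])
b=shot('side')
cv2.imwrite('pics/w2.png',np.vstack([cv2.resize(w['color'],(400,300)),cv2.resize(b['color'][80:300,100:393],(400,300))])[:,:,::-1])
E
```

```text
[  -6.3661   18.8234   87.9296    0.002    72.7113 -120.6821] [0.4922 0.0633 0.1568] 0.0004160270702460617
```

View pics/w2.png

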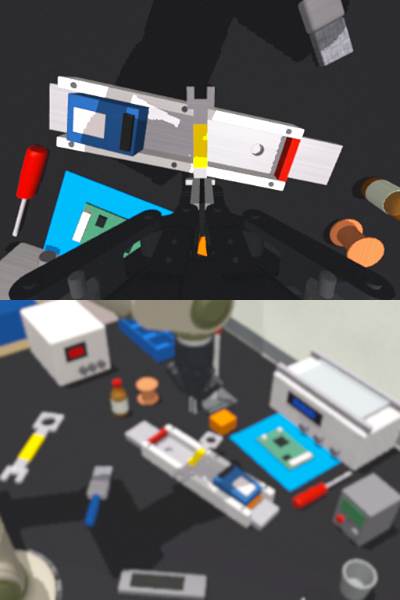

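```bash
python3 - <<'E'
from h import *
np.set_printoptions(precision=4,suppress=True)
w=shot('wrist');b=shot('side');a=shot('top');s=env.observe();P=np.array(s['position']);R=np.array(s['tool_rot'])
ims=[]
for p in (w,b,a):
    im=p['color'][:,:,::-1].copy()
    for z,c in [(0,(0,255,0)),(-.019,(255,0,255)),(-.073,(0,0,255))]:
        u=proj(p,P+R[:,2]*z);print(u);cv2.circle(im,tuple(int(v) for v in u.round()),1,c,-1)
    u=proj(p,[.5558,.0942,.044]);cv2.circle(im,tuple(int(v) for v in u.round()),1,(0,0,255),-1)
    u=proj(p,[.4992,.0689,.044]);cv2.circle(im,tuple(int(v) for v in u.round()),1,(0,0,255),-1)
    ims.append(im)
crop=[ims[0][100:300,150:350],ims[1][100:250,170:320],ims[2][100:250,150:300]]
cv2.imwrite('pics/w3.png',np.hstack([cv2.resize(c,(266,400),interpolation=0) if 0 else cv2.resize(c,(266,266),interpolation=cv2.INTER_CUBIC) for c in crop]))
E
```

```text
[259.3506 219.4463]
[259.3494 231.8482]
[259.3441 288.1594]
[242.0296 169.1976]
[242.0281 164.1046]
[242.0239 148.8828]
[220.8577 180.3161]
[220.6297 179.3735]
[219.9376 176.5122]
```

View pics/w3.png

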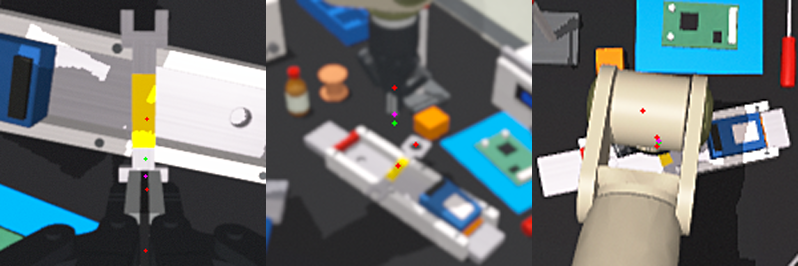

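```bash
python3 - <<'E'
from h import *
w=shot('wrist');b=shot('side')
A=cv2.resize(w['color'][205:265,230:290],(600,600),interpolation=cv2.INTER_CUBIC)[:,100:500]
B=cv2.resize(b['color'][130:190,212:272],(600,600),interpolation=cv2.INTER_CUBIC)[:,100:500]
cv2.imwrite('pics/w4.png',np.hstack([A,B])[:,:,::-1])
E
```

```text
(no output)
```

View pics/w4.png

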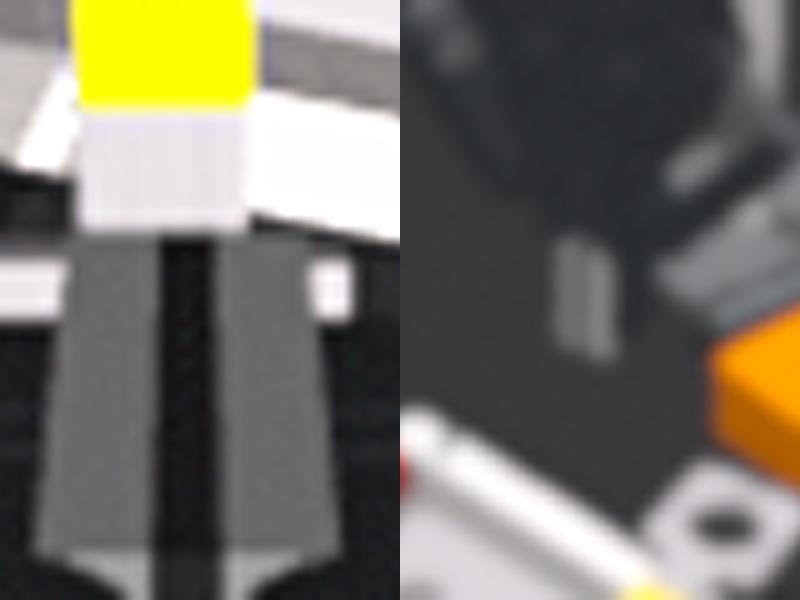

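The fingertips end at about row 228 in the wrist view and row 165 in the side view. Both put them roughly 15 mm above the reported TCP, so the fingers closed just over the handle. I'll go lower, watching the force.

```bash
python3 -m crank '[5,0,0,0,0, 5,0,0,0,0, 5,0,0,0,0, 5,0,0,2.5,0, 5,0,0,2.5,0, 5,0,0,2.5,0, 5,0,0,2.5,0, 5,0,0,2.0,0]'
python3 -m crank '[5,0,0,1,0, 5,0,0,0.6,0, 5,0,0,0.3,0, 5,0,0,0,0, 5,0,0,0,0, 5,0,0,0,0, 5,0,0,0,0, 5,0,0,0,0]'
```

```text
time_s: 6.47
position: [0.4893, 0.0635, 0.0282]
tool_rot: [[-0.911, -0.412, -0.001], [-0.412, 0.911, 0.0], [0.001, 0.001, -1.0]]
ft_force: [0.2, -0.4, -0.4]
grip_width: 0.0503
gripper_force: 0.0
time_s: 7.13
position: [0.4902, 0.0635, 0.0114]
tool_rot: [[-0.911, -0.412, 0.001], [-0.412, 0.911, -0.0], [-0.001, -0.0, -1.0]]
ft_force: [-0.8, -0.7, 0.4]
grip_width: 0.05
gripper_force: 0.0
```

```bash
python3 -m crank '[0,0,0,0,0, 0,0,0,0,0, 0,0,0,0,0, 0,0,0,0,0, 0,0,0,0,0, 0,0,0,0,0, 0,0,0,0,0, 0,0,0,0,0]' 90
```

```text
time_s: 7.8
position: [0.49, 0.0635, 0.0114]
tool_rot: [[-0.911, -0.412, 0.001], [-0.412, 0.911, -0.0], [-0.0, -0.0, -1.0]]
ft_force: [-1.5, 0.7, 5.9]
grip_width: 0.0149
gripper_force: 87.9
```

```bash
python3 -m crank '[0,0,0,-0.4,0, 0,0,0,-0.8,0, 0,0,0,-1.5,0, 0,0,0,-2,0, 0,0,0,-2.5,0, 0,0,0,-2.5,0, 0,0,0,-2.5,0, 0,0,0,-2.5,0]'
python3 -m crank '[0,0,0,-2.5,0, 0,0,0,-2.5,0, 0,0,0,-2.5,0, 0,0,0,-2.5,0, 0,0,0,-2.5,0, 0,0,0,-0.5,0, 0,0,0,0,0, 0,0,0,0,0]'
python3 - <<'E'
from h import *
np.set_printoptions(precision=4,suppress=True)
w=shot('wrist');b=shot('side');s=env.observe();print(s['q'],s['position'],s['grip_width'],s['gripper_force'],s['ft_force'],s['wrist_torque'])
A=cv2.resize(w['color'],None,fx=.9,fy=.9)[:,30:430]
B=cv2.resize(b['color'][70:260,140:340],(400,346),interpolation=cv2.INTER_CUBIC)[:345]
cv2.imwrite('pics/w5.png',np.hstack([A[:345],B])[:,:,::-1])
E
```

```text
time_s: 8.47
position: [0.4895, 0.0635, 0.1598]
tool_rot: [[-0.911, -0.412, 0.0], [-0.412, 0.911, 0.0], [-0.0, -0.0, -1.0]]
ft_force: [0.7, -0.4, -0.9]
grip_width: 0.0151
gripper_force: 88.2
time_s: 9.13
position: [0.4894, 0.0635, 0.2871]
tool_rot: [[-0.911, -0.412, -0.001], [-0.412, 0.911, 0.0], [0.001, 0.001, -1.0]]
ft_force: [0.2, 0.5, -2.0]
grip_width: 0.0145
gripper_force: 88.2
[  -6.3783   13.3766   73.5818   -0.0007   93.2121 -120.6836] [0.4893 0.0635 0.2865] 0.014668060291524388 88.2325530052185 [ 0.1324  0.1419 -1.1961] [-0.0089  0.009   0.0329]
```

View pics/w5.png

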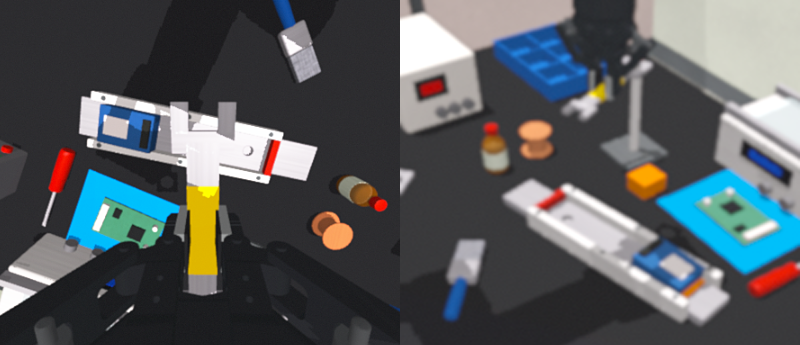

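```bash
python3 - <<'E'
from h import *
a=optics.get_image('top');b=optics.get_image('side')
O=np.array([.685,.2515,0]);th=np.radians(2);
def W(x,z): return O+np.array([x*np.cos(th),x*np.sin(th),z])
o=[]
for p,f,(cx,cy) in ((a,'t0.png',(150,110)),(b,'s0.png',(248,118))):
    im=cv2.imread('pics/'+f);h=20;k=10
    c=cv2.resize(im[cy-h:cy+h,cx-h:cx+h],None,fx=k,fy=k,interpolation=cv2.INTER_CUBIC)
    for x,z in [(0,.22),(-.072,.226),(-.072,.2),(-.062,.19),(0,.19)]:
        u=((proj(p,W(x,z))-[cx-h,cy-h]+.5)*k-.5);cv2.circle(c,tuple(int(v) for v in u.round()),3,(0,255,0),1);print(u.round())
    o.append(c)
cv2.imwrite('pics/st.png',np.hstack(o))
E
```

```text
[170.  98.]
[167. 371.]
[188. 396.]
[195. 368.]
[193. 135.]
[307.  29.]
[131.  80.]
[131. 152.]
[156. 169.]
[304. 110.]
```

View pics/st.png

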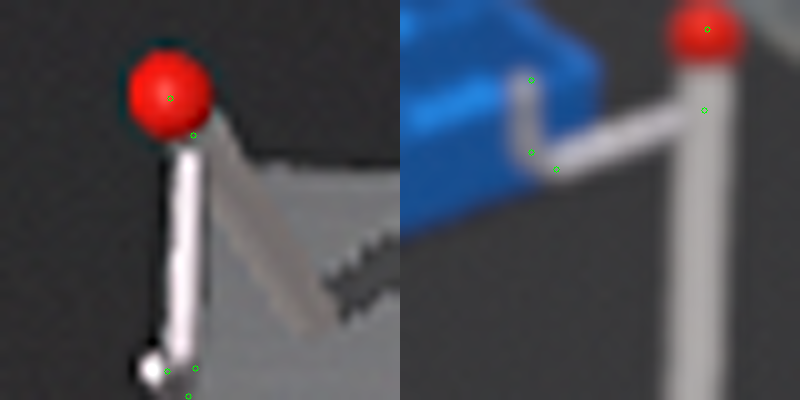

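```bash
python3 -m crank '[0,0,0,0,0.08, 0,0,0,0,0.08, 0,0,0,0,0.08, 0,0,0,0,0.08, 0,0,0,0,0.08, 0,0,0,0,0.025, 0,0,0,0,0, 0,0,0,0,0]'
python3 -m crank '[0,-0.3,1,0,0, 0,-0.6,2,0,0, 0,-0.9,3.2,0,0, 0,-0.9,3.2,0,0, 0,-0.9,3.2,0,0, 0,-0.8,3.2,0,0, 0,-0.5,2.1,0,0, 0,-0.3,1,0,0]'
python3 -m crank '[0,0,0,0.8,0, 0,0,0,1.2,0, 0,0,0,1.2,0, 0,0,0,0.8,0, 0,0,0,0,0, 0,0,0,0,0, 0,0,0,0,0, 0,0,0,0,0]'
python3 - <<'E'
from h import *
np.set_printoptions(precision=4,suppress=True)
b=shot('side');a=shot('top');s=env.observe();P=np.array(s['position']);R=np.array(s['tool_rot']);print(s['q'],P,R,s['grip_width'])
e=P-.0725*R[:,0]-.0316*R[:,2];print('eye',e)
im=b['color'][:,:,::-1].copy();im=im[60:135,205:305].copy();k=8;c=cv2.resize(im,None,fx=k,fy=k,interpolation=cv2.INTER_CUBIC)
for X,col in ((e,(0,0,255)),([.6137,.2525,.226],(0,255,0))):
    u=(proj(b,X)-[205,60]+.5)*k-.5;cv2.circle(c,tuple(int(v) for v in u.round()),3,col,1)
cv2.imwrite('pics/hk.png',c)
E
```

```text
time_s: 10.0
position: [0.4898, 0.0635, 0.2874]
tool_rot: [[-1.0, -0.0, -0.001], [-0.0, 1.0, 0.0], [0.001, 0.0, -1.0]]
ft_force: [0.3, 0.1, -0.9]
grip_width: 0.015
gripper_force: 88.2
time_s: 10.67
position: [0.542, 0.2558, 0.2871]
tool_rot: [[-1.0, -0.003, -0.001], [-0.003, 1.0, 0.0], [0.001, 0.0, -1.0]]
ft_force: [0.3, -0.7, -2.0]
grip_width: 0.0148
gripper_force: 88.2
time_s: 11.33
position: [0.5423, 0.2523, 0.2488]
tool_rot: [[-1.0, 0.001, 0.002], [0.001, 1.0, 0.0], [-0.002, 0.0, -1.0]]
ft_force: [0.3, -0.4, -1.5]
grip_width: 0.015
gripper_force: 88.3
[ 13.6299  25.4129  61.6378   0.0002  92.8866 -76.3199] [0.5422 0.2524 0.2485] [[-1.      0.0009  0.0011]
 [ 0.0009  1.      0.0003]
 [-0.0011  0.0003 -1.    ]] 0.014548031734879955
eye [0.6147 0.2523 0.2802]
```

View pics/hk.png

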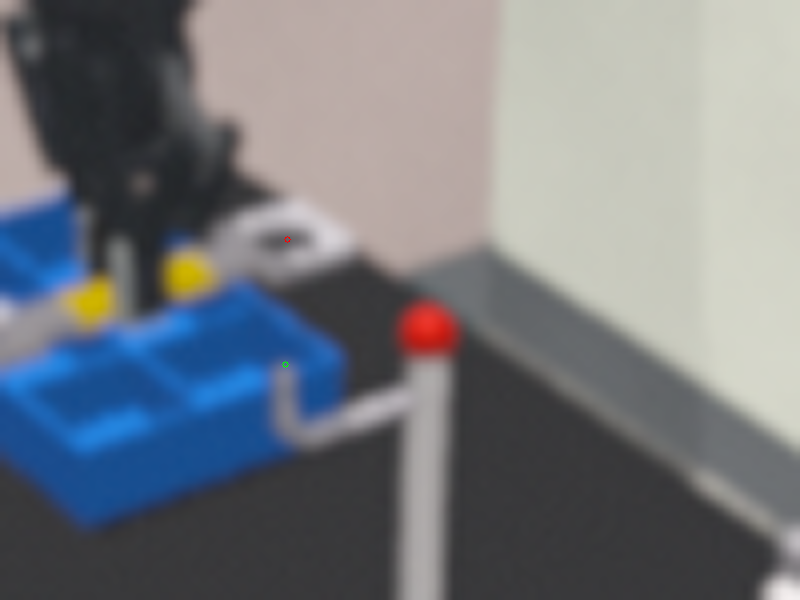

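The actual eye (286,238) matches the predicted one and sits directly above the hook tip at (285,365). I'm lowering now.

```bash
python3 -m crank '[0,0,0,0.8,0, 0,0,0,0.8,0, 0,0,0,0.8,0, 0,0,0,0.8,0, 0,0,0,0.8,0, 0,0,0,0.4,0, 0,0,0,0,0, 0,0,0,0,0]'
python3 -m crank '[0,0,0,0.6,0, 0,0,0,0.6,0, 0,0,0,0.6,0, 0,0,0,0.6,0, 0,0,0,0.6,0, 0,0,0,0.2,0, 0,0,0,0,0, 0,0,0,0,0]'
```

```text
time_s: 12.1
position: [0.5421, 0.2524, 0.2038]
tool_rot: [[-1.0, 0.001, -0.0], [0.001, 1.0, -0.0], [0.0, -0.0, -1.0]]
ft_force: [0.4, 0.4, -0.7]
grip_width: 0.0148
gripper_force: 88.3
time_s: 12.77
position: [0.5421, 0.2524, 0.1719]
tool_rot: [[-1.0, 0.001, 0.0], [0.001, 1.0, 0.0], [-0.0, 0.0, -1.0]]
ft_force: [0.3, -0.5, -1.0]
grip_width: 0.0147
gripper_force: 88.3
```

```bash
python3 -m crank '[7,0,0,0,0, 7,0,0,0,0, 7,0,0,0,0, 7,0,0,0,0, 7,0,0,0,0, 7,0,0,0,0, 7,0,0,0,0, 7,0,0,0,0]'
python3 - <<'E'
from h import *
b=shot('side');w=shot('wrist');a=b['color'][60:210,205:305];w=w['color']
cv2.imwrite('pics/hg.png',np.hstack([cv2.resize(a,(400,600),interpolation=2),np.vstack([cv2.resize(w,(400,300)),np.zeros((300,400,3),np.uint8)])])[:,:,::-1])
E
```

```text
time_s: 13.43
position: [0.542, 0.2524, 0.1719]
tool_rot: [[-1.0, 0.001, -0.0], [0.001, 1.0, 0.0], [0.0, 0.0, -1.0]]
ft_force: [-0.6, -0.7, 0.2]
grip_width: 0.0698
gripper_force: 0.0
```

View pics/hg.png

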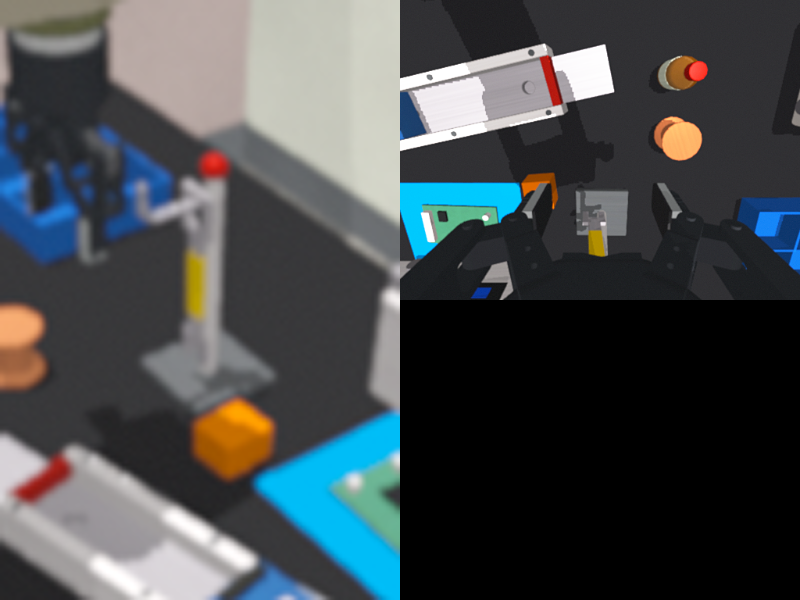

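The spanner hangs straight down by its eye on the hook's arm, beside the post. Next I work out the pushing start.

```bash
python3 -m crank '[7,0,0,-0.5,0, 7,0,0,-1.5,0, 7,0,0,-2.5,0, 7,0,0,-2.5,0, 7,0,0,-2,0, 7,0.5,0,-1,0, 7,1,0,0,0, 7,1,0,0,0]'
python3 - <<'E'
from h import *
np.set_printoptions(precision=4,suppress=True)
a=optics.get_image('top')
A=lambda x,y:(90+(x+.5)/2.4-.5,60+(y+.5)/2.4-.5)
t=np.array([-.212,.977,0]);n=np.array([-.977,-.212,0]);C=np.array([.496,.0345,0])
def T(p,z): X=atz(a,A(*p),z)-C;return np.array([X@t,X@n])
for k,p,z in [('stripR',(490,266),.016),('bar',(456.5,272),.024),('stripL',(154,336),.016),('hole',(252,316),.016),('stop',(219,320),.04)]: print(k,T(p,z))
im=cv2.imread('pics/t0.png');hsv=cv2.cvtColor(im,cv2.COLOR_BGR2HSV)[150:200,240:300]
for nm,lo,hi in (('blue',(100,120,60),(125,255,255)),('orange',(5,120,100),(22,255,255))):
    ys,xs=np.nonzero(cv2.inRange(hsv,lo,hi));pts=np.array([atz(a,(x+240,y+150),.03 if nm=='orange' else .05)-C for x,y in zip(xs,ys)])
    print(nm,len(xs),(pts@t).min(),(pts@t).max(),(pts@n).mean())
s=env.observe();P=np.array(s['position']);print(P,np.degrees(np.arctan2(s['tool_rot'][1][1],s['tool_rot'][0][1])))
G=C+t*-.172;print('goal',G,'delta in tool with x=t:',(G-P)@t*100,'y=-n?',(G-P)@np.array([.977,.212,0])*100)
E
```

```text
time_s: 14.2
position: [0.5166, 0.2524, 0.2721]
tool_rot: [[-1.0, 0.001, 0.001], [0.001, 1.0, 0.0], [-0.001, 0.0, -1.0]]
ft_force: [-0.4, 0.1, -0.6]
grip_width: 0.07
gripper_force: 0.0
stripR [-0.19   -0.0022]
bar [-0.1461 -0.0023]
stripL [ 0.2352 -0.001 ]
hole [ 0.1128 -0.0009]
stop [ 0.1511 -0.0013]
blue 421 -0.14093739523796753 -0.04854678098586871 0.0010532367606741187
orange 15 -0.14717287154589026 -0.1442610991449009 -0.00016982210457449146
[0.5149 0.2526 0.2722] 89.98757479247737
goal [ 0.5325 -0.1335  0.    ] delta in tool with x=t: -38.101490978508295 y=-n? -6.4715037107434075
```

```bash
python3 -m crank '[0,0,0,0,0.1, 0,0,0,0,0.1, 0,0,0,0,0.1, 0,0,0,0,0.1, 0,0,0,0,0.1, 0,0,0,0,0.1, 0,0,0,0,0.1, 0,0,0,0,0.1]' 40
python3 -m crank '[0,0,0,0,0.1, 0,0,0,0,0.1, 0,0,0,0,0.1, 0,0,0,0,0.058, 0,-2,-0.3,0,0, 0,-2.5,-0.5,0,0, 0,-2.7,-0.5,0,0, 0,-2.7,-0.5,0,0]'
python3 -m crank '[0,-2.7,-0.5,0,0, 0,-2.7,-0.5,0,0, 0,-2.7,-0.5,0,0, 0,-2.7,-0.5,0,0, 0,-2.7,-0.5,0,0, 0,-2.7,-0.5,0,0, 0,-2.7,-0.5,0,0, 0,-2.7,-0.5,0,0]'
python3 -m crank '[0,-2.7,-0.4,0,0, 0,-2.7,-0.3,0,0, 0,-1.5,0,0,0, 0,0,0,2,0, 0,0,0,2,0, 0,0,0,2,0, 0,0,0,2,0, 0,0,0,2,0]'
cat > trk.py <<'E'
from h import *
np.set_printoptions(precision=4,suppress=True)
t=np.array([-.212,.977,0]);n=np.array([-.977,-.212,0]);C=np.array([.496,.0345,0])
def st():
    s=env.observe();P=np.array(s['position'])-C;R=np.array(s['tool_rot']);print('track',P@t,P@n,P[2],'F along,lat,z',s['ft_force']@t,s['ft_force']@n,s['ft_force'][2],'toolx ang',np.degrees(np.arctan2(R[1,0],R[0,0])),s['grip_width'],s['q'].round(1) if hasattr(s['q'],'round') else s['q'],s['time_s'])
E
python3 -c "from trk import *;st()"
```

```text
time_s: 14.92
position: [0.5169, 0.2524, 0.2715]
tool_rot: [[-0.693, 0.721, -0.001], [0.721, 0.693, -0.0], [0.0, -0.001, -1.0]]
ft_force: [0.0, 0.2, -0.2]
grip_width: 0.0001
gripper_force: 0.0
time_s: 15.58
position: [0.5401, 0.1536, 0.2715]
tool_rot: [[-0.401, 0.916, -0.001], [0.916, 0.401, -0.0], [0.0, -0.001, -1.0]]
ft_force: [0.3, -0.7, 0.9]
grip_width: 0.0
gripper_force: 0.0
time_s: 16.25
position: [0.59, -0.0607, 0.2716]
tool_rot: [[-0.4, 0.916, -0.001], [0.916, 0.4, 0.0], [0.001, -0.001, -1.0]]
ft_force: [0.1, 0.2, -0.6]
grip_width: 0.0001
gripper_force: 0.0
time_s: 16.92
position: [0.611, -0.1254, 0.1705]
tool_rot: [[-0.4, 0.916, -0.001], [0.916, 0.4, 0.0], [0.001, -0.001, -1.0]]
ft_force: [0.7, 0.0, -0.6]
grip_width: 0.0002
gripper_force: 0.0
track -0.18059180508899814 -0.07843168759207475 0.17051355530351342 F along,lat,z -0.11556957793784345 -0.6714530588732822 -0.6300743368161472 toolx ang 113.60193859611408 0.00016195920520523194 [-22.5  30.8  65.3  -0.   84.  -46.1] 16.9167
```

```bash
python3 -m crank '[0,0,0,0,0.1, 0,0,0,0,0.1, 0,0.1,-1.5,0,0, 0,0.1,-1.6,0,0, 0,0.2,-1.6,0,0, 0,0.1,-1.6,0,0, 0,0.1,-1.5,0,0, 0,0,0,0,0]'
python3 -m crank '[0,0,0,2,0, 0,0,0,2,0, 0,0,0,2,0, 0,0,0,2,0, 0,0,0,2,0, 0,0,0,2,0, 0,0,0,0,0, 0,0,0,0,0]'
python3 - <<'E'
from trk import *
st();w=shot('wrist','wp.png')
for z,q in ((.022,'push_bar'),(.05,'jaw')): print(q,[(x.round(1),round(c,2),(atz(w,x,z)-C)@t,(atz(w,x,z)-C)@n) for x,c in look(w,q)[:2]])
hsv=cv2.cvtColor(w['color'],cv2.COLOR_RGB2HSV)
for nm,lo,hi,z in (('blue',(100,120,50),(125,255,255),.055),('orange',(5,120,80),(22,255,255),.024)):
    k,l,stt,c=cv2.connectedComponentsWithStats(cv2.inRange(hsv,lo,hi))
    for i in range(1,k):
        if stt[i,4]>60:
            ys,xs=np.nonzero(l==i);p=np.array([atz(w,(x,y),z)-C for x,y in zip(xs,ys)]);print(nm,stt[i],c[i].round(),'t',(p@t).min(),(p@t).max(),'n',(p@n).min(),(p@n).max())
E
```

```text
time_s: 17.58
position: [0.5318, -0.136, 0.1719]
tool_rot: [[-0.21, 0.978, -0.002], [0.978, 0.21, 0.0], [0.001, -0.001, -1.0]]
ft_force: [0.4, -0.2, 0.5]
grip_width: 0.0001
gripper_force: 0.0
time_s: 18.25
position: [0.5339, -0.1358, 0.0515]
tool_rot: [[-0.211, 0.978, -0.002], [0.978, 0.211, 0.001], [0.001, -0.001, -1.0]]
ft_force: [0.3, -0.0, 0.9]
grip_width: 0.0002
gripper_force: 0.0
track -0.17440919432656704 -0.0009348523921702753 0.05145839005391183 F along,lat,z -0.05653963366887339 -0.2446244933145623 0.9089214983006308 toolx ang 102.15392255020878 0.0001653073893100098 [-26.6  31.2  87.    0.   62.  -38.7] 18.25
push_bar [(array([256.8,  87. ]), 0.9, np.float64(-0.08679411375739285), np.float64(0.0005937630847971074)), (array([ 21.5, 334.1]), 0.82, np.float64(-0.2923716012289532), np.float64(0.21035972039905967))]
jaw [(array([259.5,  85.4]), 0.98, np.float64(-0.087839929895634), np.float64(-0.0010850454803980167)), (array([ 19.9, 337.1]), 0.63, np.float64(-0.26790913290795804), np.float64(0.18233216527950705))]
blue [  379     0   133   224 16262] [451. 119.] t -0.17160078600427783 -0.047202410441033085 n -0.16340607461157616 -0.07551453582979072
blue [  198     6   120   170 11789] [258.  89.] t -0.13960479945978999 -0.049761731808800974 n -0.031212970074717357 0.03127509312349924
orange [ 29 314  27  34 563] [ 41. 330.] t -0.30472135567658937 -0.26906324249933466 n 0.17941357934626515 0.19949386898375665
```

```bash
python3 -m crank '[0,0,0,1,0, 0,0,0,1,0, 0,0,0,0.8,0, 0,0,0,0.6,0, 0,0,0,0.3,0, 0,0,0,0,0, 0,0,0,0,0, 0,0,0,0,0]'
python3 -m crank '[0,0,0,0.1,0, 0,0,0,0.1,0, 0,0,0,0,0, 0,0,0,0,0, 0,0,0,0,0, 0,0,0,0,0, 0,0,0,0,0, 0,0,0,0,0]'
```

```text
time_s: 19.07
position: [0.534, -0.1361, 0.0152]
tool_rot: [[-0.21, 0.978, 0.001], [0.978, 0.21, -0.0], [-0.0, 0.0, -1.0]]
ft_force: [-0.1, -0.9, 0.6]
grip_width: 0.0003
gripper_force: 0.0
time_s: 19.73
position: [0.5337, -0.136, 0.0129]
tool_rot: [[-0.21, 0.978, -0.0], [0.978, 0.21, -0.0], [-0.0, -0.0, -1.0]]
ft_force: [0.1, 0.5, -0.2]
grip_width: -0.0002
gripper_force: 0.0
```

```bash
python3 -m crank '[0,0,0,0.1,0, 0,0,0,0.1,0, 0,0,0,0.1,0, 0,0,0,0,0, 0,0,0,0,0, 0,0,0,0,0, 0,0,0,0,0, 0,0,0,0,0]'
python3 -m crank '[0,0,0,0.1,0, 0,0,0,0.1,0, 0,0,0,0,0, 0,0,0,0,0, 0,0,0,0,0, 0,0,0,0,0, 0,0,0,0,0, 0,0,0,0,0]'
```

```text
time_s: 20.4
position: [0.5338, -0.136, 0.01]
tool_rot: [[-0.21, 0.978, 0.0], [0.978, 0.21, -0.0], [-0.0, 0.0, -1.0]]
ft_force: [-0.3, 0.2, 0.2]
grip_width: -0.0001
gripper_force: 0.0
time_s: 21.07
position: [0.5337, -0.136, 0.0079]
tool_rot: [[-0.21, 0.978, -0.0], [0.978, 0.21, -0.0], [-0.0, -0.0, -1.0]]
ft_force: [-0.1, -0.5, -0.1]
grip_width: 0.0001
gripper_force: 0.0
```

```bash
python3 -m crank '[0,0,0,0.1,0, 0,0,0,0.1,0, 0,0,0,0.1,0, 0,0,0,0,0, 0,0.2,0,0,0, 0,0.2,0,0,0, 0,0.2,0,0,0, 0,0.2,0,0,0]'
python3 -m crank '[0,0.2,0,0,0, 0,0.2,0,0,0, 0,0.2,0,0,0, 0,0.2,0,0,0, 0,0.2,0,0,0, 0,0.2,0,0,0, 0,0.2,0,0,0, 0,0.2,0,0,0]'
python3 -c "from trk import *;st()"
```

```text
time_s: 21.73
position: [0.532, -0.1279, 0.005]
tool_rot: [[-0.211, 0.978, 0.0], [0.978, 0.211, 0.0], [0.0, 0.0, -1.0]]
ft_force: [0.1, -0.7, 0.2]
grip_width: -0.0002
gripper_force: 0.0
time_s: 22.4
position: [0.5288, -0.1126, 0.005]
tool_rot: [[-0.21, 0.978, 0.0], [0.978, 0.21, -0.0], [-0.001, 0.0, -1.0]]
ft_force: [0.1, -0.6, 0.2]
grip_width: 0.0001
gripper_force: 0.8
track -0.1506537013147316 -0.0008881383434563788 0.004987392770500587 F along,lat,z -0.6590206587615715 0.012152605238771035 0.1905753730058508 toolx ang 102.14809687602605 8.409935403634783e-05 [-24.6  34.2  91.3  -0.   54.5 -36.7] 22.4
```

```bash
python3 -m crank '[0,0.2,0,0,0, 0,0.2,0,0,0, 0,0.2,0,0,0, 0,0.2,0,0,0, 0,0.2,0,0,0, 0,0.2,0,0,0, 0,0.2,0,0,0, 0,0.2,0,0,0]'
cat > jw.py <<'E'
from trk import *
st();w=shot('wrist')
hsv=cv2.cvtColor(w['color'],cv2.COLOR_RGB2HSV)
k,l,stt,c=cv2.connectedComponentsWithStats(cv2.inRange(hsv,(100,120,50),(125,255,255)))
for i in range(1,k):
    if stt[i,4]>1500:
        ys,xs=np.nonzero(l==i);p=np.array([atz(w,(x,y),.055)-C for x,y in zip(xs,ys)]);print(stt[i],'t',(p@t).min(),(p@t).max(),'n',(p@n).min(),(p@n).max())
E
python3 jw.py
```

```text
time_s: 23.07
position: [0.5253, -0.0967, 0.0049]
tool_rot: [[-0.21, 0.978, 0.0], [0.978, 0.21, -0.0], [-0.0, -0.0, -1.0]]
ft_force: [0.5, -1.7, 0.6]
grip_width: 0.0001
gripper_force: 0.9
track -0.1344245523633314 -0.000804270872188048 0.004945266196981955 F along,lat,z -1.7666364111488317 -0.1509068760994411 0.5591715881077507 toolx ang 102.14692803259264 9.196345816169912e-05 [-23.1  33.7  92.4  -0.   53.9 -35.3] 23.0667
[  399     0   113   292 15839] t -0.14837152057308717 -0.022216900418196184 n -0.1269749565663945 -0.06852631632970463
[  175    32   167   212 19746] t -0.12141679025438787 -0.032531917127026314 n -0.03193415414743437 0.031721853951702725
```

```bash
python3 -m crank '[0,0.2,0,0,0, 0,0.2,0,0,0, 0,0.2,0,0,0, 0,0.2,0,0,0, 0,0.2,0,0,0, 0,0.2,0,0,0, 0,0.2,0,0,0, 0,0.2,0,0,0]' | grep -E 'posi|ft'
python3 -m crank '[0,0.2,0,0,0, 0,0.2,0,0,0, 0,0.2,0,0,0, 0,0.2,0,0,0, 0,0.2,0,0,0, 0,0.2,0,0,0, 0,0.2,0,0,0, 0,0.2,0,0,0]' | grep -E 'posi|ft'
python3 -m crank '[0,0.2,0,0,0, 0,0.2,0,0,0, 0,0.2,0,0,0, 0,0.2,0,0,0, 0,0.2,0,0,0, 0,0.2,0,0,0, 0,0.2,0,0,0, 0,0.2,0,0,0]' | grep -E 'posi|ft'
python3 -m crank '[0,0.2,0,0,0, 0,0.2,0,0,0, 0,0.2,0,0,0, 0,0.2,0,0,0, 0,0.2,0,0,0, 0,0.2,0,0,0, 0,0.2,0,0,0, 0,0.2,0,0,0]' | grep -E 'posi|ft'
python3 jw.py
```

```text
position: [0.5219, -0.081, 0.0049]
ft_force: [0.9, -1.3, 0.1]
position: [0.5186, -0.0654, 0.0049]
ft_force: [0.5, -1.7, -0.5]
position: [0.5152, -0.0497, 0.0049]
ft_force: [0.8, -2.3, 0.9]
position: [0.5118, -0.0341, 0.0049]
ft_force: [0.2, -2.4, 0.5]
track -0.07038990472775643 -0.0009233761548004362 0.004932718195978354 F along,lat,z -2.3935867491081297 0.33139562190785193 0.5085494834671369 toolx ang 102.14921439656186 -7.437732562634533e-05 [-17.1  32.3  95.8  -0.   51.9 -29.2] 25.7833
[  175    32   167   212 19763] t -0.05739990993114536 0.03147178739109273 n -0.03207786828883659 0.031567922310749084
[  401    55   111   310 14733] t -0.13170638831501763 0.02334563833111375 n -0.13960230219450306 -0.07304266658752989
```

```bash
python3 -m crank '[0,0.2,0,0,0, 0,0.2,0,0,0, 0,0.2,0,0,0, 0,0.2,0,0,0, 0,0.2,0,0,0, 0,0.2,0,0,0, 0,0.2,0,0,0, 0,0.2,0,0,0]' | grep -E 'posi|ft'
python3 -m crank '[0,0.2,0,0,0, 0,0.2,0,0,0, 0,0.2,0,0,0, 0,0.2,0,0,0, 0,0.2,0,0,0, 0,0.2,0,0,0, 0,0.2,0,0,0, 0,0.2,0,0,0]' | grep -E 'posi|ft'
python3 -m crank '[0,0.2,0,0,0, 0,0.2,0,0,0, 0,0.2,0,0,0, 0,0.2,0,0,0, 0,0.2,0,0,0, 0,0.2,0,0,0, 0,0.2,0,0,0, 0,0.2,0,0,0]' | grep -E 'posi|ft'
python3 jw.py
```

```text
position: [0.5085, -0.0185, 0.0049]
ft_force: [-0.3, -2.3, 0.0]
position: [0.5051, -0.0028, 0.0049]
ft_force: [1.0, -1.9, 1.0]
position: [0.5017, 0.0128, 0.0049]
ft_force: [0.2, -2.1, -0.4]
track -0.022402984078234694 -0.0009771066736275183 0.004930446304676754 F along,lat,z -2.060759529996791 0.20059914846191046 -0.4166291483312594 toolx ang 102.14669468598267 0.0002850704274318889 [-12.1  31.5  97.6  -0.   50.9 -24.2] 27.8333
[  175    31   167   213 19761] t -0.009411963992834484 0.07979283082835024 n -0.03215692602602256 0.03155005265567215
[  412   119   100   219 10281] t -0.06507293619010948 0.0472745582296914 n -0.12043693451226 -0.07933536871567737
```

```bash
python3 -m crank '[0,0.2,0,0,0, 0,0.2,0,0,0, 0,0.2,0,0,0, 0,0.2,0,0,0, 0,0.2,0,0,0, 0,0.2,0,0,0, 0,0.2,0,0,0, 0,0.2,0,0,0]' | grep -E 'posi|ft'
python3 -m crank '[0,0.2,0,0,0, 0,0.2,0,0,0, 0,0.2,0,0,0, 0,0.2,0,0,0, 0,0.2,0,0,0, 0,0.2,0,0,0, 0,0.1,0,0,0, 0,0.1,0,0,0]' | grep -E 'posi|ft'
python3 jw.py
```

```text
position: [0.4984, 0.0285, 0.0049]
ft_force: [1.0, -1.4, -0.5]
position: [0.4954, 0.0421, 0.0049]
ft_force: [0.5, -1.3, 0.2]
track 0.0075150090146989925 -0.0010372868464817602 0.004929079913432818 F along,lat,z -1.3610003480810897 -0.16688001085066057 0.234871273645996 toolx ang 102.15118407300895 0.00019128839140520912 [ -8.8  31.2  98.3  -0.   50.5 -21. ] 29.2167
[  175    31   167   213 19779] t 0.020525400443814817 0.10972801672546899 n -0.032200260781506146 0.03150707712539464
[ 420  168   92  174 8649] t -0.03780364184210575 0.0565659563079337 n -0.12322206604593569 -0.08372289982386373
```

```bash
python3 -m crank '[0,0.12,0,0,0, 0,0.12,0,0,0, 0,0.12,0,0,0, 0,0.12,0,0,0, 0,0.12,0,0,0, 0,0.12,0,0,0, 0,0.12,0,0,0, 0,0,0,0,0]' | grep -E 'posi|ft'
python3 jw.py
```

```text
position: [0.4936, 0.0504, 0.0049]
ft_force: [0.5, -0.7, -0.2]
track 0.01606058662085736 -0.0010090453220274421 0.004920059003378829 F along,lat,z -0.733454715125235 -0.3037551665101622 -0.23299821523518904 toolx ang 102.15151626089073 -0.0002147353720768528 [ -7.9  31.1  98.5   0.   50.4 -20. ] 29.9333
[  175    31   167   213 19763] t 0.029071030914022043 0.11826814608215994 n -0.03219213914190504 0.03145547369693764
[ 422  181   90  162 8144] t -0.02989853176666194 0.059260361272369826 n -0.12389625296619011 -0.08480603910489642
```

```bash
python3 -m crank '[0,0.12,0,0,0, 0,0.12,0,0,0, 0,0.12,0,0,0, 0,0.12,0,0,0, 0,0.12,0,0,0, 0,0.12,0,0,0, 0,0.12,0,0,0, 0,0,0,0,0]' | grep -E 'posi|ft'
python3 jw.py
```

```text
position: [0.4917, 0.0587, 0.0049]
ft_force: [0.4, 0.1, 0.9]
track 0.02452563748763201 -0.0009731731713458924 0.004870350320579121 F along,lat,z 0.030679792234861558 -0.4373950280745187 0.9257179835138246 toolx ang 102.16040883314032 0.00015220990494566316 [ -6.9  31.1  98.7   0.   50.3 -19.1] 30.65
[  182    33   152   208 18256] t 0.039125180789907794 0.12598745630006464 n -0.029225857920553718 0.028958469282703816
[ 424  193   88  151 7619] t -0.02204928519713963 0.06220036936321726 n -0.12471549816115336 -0.08599668377708773
```

The blob shrank and shifted, so the pin has probably dropped. I'll check with a gentle nudge.

```bash
python3 -m crank '[0,0.1,0,0,0, 0,0.1,0,0,0, 0,0.1,0,0,0, 0,0.05,0,0,0, 0,0,0,0,0, 0,0,0,0,0, 0,0,0,0,0, 0,0,0,0,0]' | grep -E 'posi|ft'
python3 jw.py
```

```text
position: [0.4912, 0.0618, 0.0049]
ft_force: [0.1, -0.3, 0.1]
track 0.02771403513676408 -0.0010598342629353098 0.004925452832130341 F along,lat,z -0.2968529816867671 -0.02862568137648713 0.057357969373839274 toolx ang 102.14294936318954 0.0001701213570505054 [ -6.6  31.   98.7   0.   50.3 -18.7] 31.3667
[  182    37   152   206 17979] t 0.041228394359869816 0.12788376819648056 n -0.029352804806837576 0.028782620842653324
[ 424  198   88  147 7440] t -0.019666121388196314 0.06296938973076122 n -0.12505569838292685 -0.0862581798327047
```

```bash
python3 -m crank '[0,0.1,0,0,0, 0,0.1,0,0,0, 0,0.1,0,0,0, 0,0,0,0,0, 0,0,0,0,0, 0,0,0,0,0, 0,0,0,0,0, 0,0,0,0,0]' | grep -E 'posi|ft'
python3 jw.py
```

```text
position: [0.491, 0.0642, 0.0051]
ft_force: [0.7, -5.0, 1.4]
track 0.030042980169529863 -0.0014345359188917815 0.005079281741001973 F along,lat,z -4.994683148389297 0.35052695910101744 1.3834179903113744 toolx ang 102.15696102223119 9.06315405698181e-05 [ -6.2  31.   98.7  -0.1  50.2 -18.4] 32.0833
[  182    37   151   206 17986] t 0.043523461582950576 0.13020008120344587 n -0.029605180792274075 0.028645384587128245
[ 424  201   88  143 7329] t -0.016924809630632903 0.06387424630789489 n -0.1255240707435183 -0.08679353689445012
```

```bash
python3 -m crank '[0,0.1,0,0,0, 0,0.1,0,0,0, 0,0,0,0,0, 0,0,0,0,0, 0,0,0,0,0, 0,0,0,0,0, 0,0,0,0,0, 0,0,0,0,0]' | grep -E 'posi|ft'
python3 jw.py
```

```text
position: [0.4918, 0.0646, 0.0057]
ft_force: [2.0, -15.9, 3.4]
track 0.030256494342152558 -0.0023025723736151433 0.005667958433728734 F along,lat,z -16.011974740313374 1.4007840449911655 3.364356099211804 toolx ang 102.18015840159556 -5.756155470135559e-05 [ -6.1  31.   98.6  -0.2  50.2 -18.1] 32.8
[  180    37   151   206 17978] t 0.04364559383283145 0.13067245871398075 n -0.030423046572315607 0.028664386985559738
[ 422  201   90  142 7384] t -0.01675605476391127 0.06408745187518014 n -0.12653717278555326 -0.08689084220162027
```

Blocked dead at 16 N with the jaw's nose short of the red stop, so the pin is seated. I'm backing off.

```bash
python3 -m crank '[0,-0.2,0,0,0, 0,-0.4,0,0,0, 0,-0.8,0,0,0, 0,-1.2,0,0,0, 0,-1.2,0,0,0, 0,-0.8,0,-0.5,0, 0,0,0,-1.5,0, 0,0,0,-2.5,0]' | grep -E 'posi|ft'
python3 -m crank '[0,0,0,-2.5,0, 0,0,0,-2.5,0, 0,0,0,-2.5,0, 0,0,0,-2.5,0, 0,0,0,-2.5,0, 0,0,0,-1,0, 0,0,0,0,0, 0,0,0,0,0]' | grep -E 'posi|ft'
python3 - <<'E'
from trk import *
w=shot('wrist');b=shot('side');a=shot('top')
for p,nm in ((w,'w'),(b,'s'),(a,'t')):
    hsv=cv2.cvtColor(p['color'],cv2.COLOR_RGB2HSV)
    k,l,stt,c=cv2.connectedComponentsWithStats(cv2.inRange(hsv,(100,120,50),(125,255,255)))
    for i in range(1,k):
        if stt[i,4]>200:
            ys,xs=np.nonzero(l==i);q=np.array([atz(p,(x,y),.052)-C for x,y in zip(xs,ys)])
            if abs((q@n).mean())<.04: print(nm,stt[i],'t',(q@t).min(),(q@t).max(),'n',(q@n).min(),(q@n).max())
# height check: width-by-depth of top face corners, spanner yellow in side view
y=cv2.inRange(cv2.cvtColor(b['color'],cv2.COLOR_RGB2HSV),(25,150,120),(33,255,255));k,l,stt,c=cv2.connectedComponentsWithStats(y)
print([(stt[i].tolist(),c[i].round(1)) for i in range(1,k) if stt[i,4]>15]); st()
o=np.array([.66,.2525,.09]);print('expected hung handle px',proj(b,o))
for q in ('board','partbox','spool','flux'): print(q,[ (x.round(1)) for x,sc in look(b,q)[:1]])
E
```

```text
position: [0.4989, 0.0206, 0.0491]
ft_force: [0.0, 0.2, -0.3]
position: [0.4997, 0.0212, 0.185]
ft_force: [0.2, -0.0, -0.7]
w [ 228   33   61   94 3574] t 0.041869301781157275 0.13004865276573463 n -0.030472415305862723 0.029479134001477704
s [214 178  31  21 202] t 0.030885109029732384 0.1245461776951547 n -0.021686100685740256 0.034944812882379335
[([113, 178, 20, 20, 194], array([122.7, 187.5])), ([257, 307, 45, 53, 1007], array([277.9, 334.1]))]
track -0.013355215006165745 -0.00044922197533195124 0.18378488545345614 F along,lat,z -0.27511864679423703 -0.33442339804142807 0.500617972129818 toolx ang 102.13011778870498 -0.00012737349650930108 [-11.1  18.   84.3   0.   77.8 -23.3] 34.3333
expected hung handle px [251.2307 135.564 ]
board [array([309.7, 191.9])]
partbox [array([264.4, 167.2])]
spool [array([207.1, 142.5])]
flux [array([186.7, 151.6])]
```

```bash
python3 -m crank '[0,-2,-2,-1,0, 0,-3,-2,-1,0, 0,-3,-2,-1,0, 0,-3,-2,-1,0, 0,-3,-2,-1,0, 0,-3,0,0,0, 0,-3,0,0,0, 0,0,0,0,0]' | grep posi
python3 - <<'E'
from trk import *
b=shot('side');h=cv2.cvtColor(b['color'],cv2.COLOR_RGB2HSV)
m=cv2.inRange(h,(20,110,60),(36,255,255));k,l,s,c=cv2.connectedComponentsWithStats(m)
print([(s[i].tolist(),c[i].round(1)) for i in range(1,k) if s[i,4]>15])
print([(x.round(1),round(z,2)) for x,z in look(b,'spanner')]);print(b['color'][131,246:262].tolist())
m=cv2.inRange(h[170:240,190:330],(100,120,50),(125,255,255));s=cv2.connectedComponentsWithStats(m)[2];print(s)
E
```

```text
position: [0.4446, -0.1993, 0.2344]
[([251, 132, 5, 6, 26], array([253. , 134.3])), ([257, 162, 13, 9, 63], array([262.7, 165.9])), ([256, 306, 47, 55, 1165], array([278. , 334.2])), ([473, 308, 22, 22, 279], array([480.7, 317.3]))]
[(array([253.7, 139.7]), 0.46)]
[[89, 85, 79], [94, 90, 82], [101, 97, 88], [107, 102, 93], [118, 111, 97], [136, 125, 99], [155, 140, 99], [160, 144, 97], [159, 144, 103], [156, 145, 115], [155, 147, 128], [155, 148, 135], [154, 148, 135], [151, 144, 131], [147, 140, 124], [146, 138, 123]]
[[   0    0  140   70 9415]
 [ 120    1   20   12   29]
 [  78    3   16   13   46]
 [  24    8   31   21  202]
 [  88   19   12   10   44]
 [ 106   26   34   25   64]]
```

```bash
python3 -c "from rig import env;print(env.close_job())"
```

```text
the job is handed in; nothing more can be done
None
```

The spanner is hanging straight down by its eye on the hook, and the blue jaw is pushed along and lies flat with its pin in the blind hole. The job is handed in at about 35 s; the first grasp missed, closing just above the handle, and was redone lower.

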